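# Unlock the dosing pump and draw its piston to the mark

## Task

Unlock the kitchen dosing pump by turning its red lever from locked all the way to its open stop, leaving the piston home meanwhile. Then take the black knob and draw the piston rod straight out along its leaning bore, without forcing it sideways, until the yellow band stands clear of the bore's mouth while the red band below it never comes out, and finish holding the piston still there in the gripper: do not let go. Leave the lever open and the other things on the worktop where they are.

Things in the scene. Friction and masses are not known exactly. Their poses are not given: they have to be found in the camera images.
- doser: foot of the dosing pump: steel plate 130 (x) x 150 (y) x 16 mm fixed to the worktop, its place and heading vary; origin on the worktop, 17 mm to the -y side of the plate's middle; -x is its front, turned roughly towards the robot
- barrel: aluminium cylinder block 62 x 100 x 110 mm, fixed on the foot; origin at the centre of the bore's mouth in its flat top face (x from -31 to 31, y from -33 to 67 mm), 125 mm above the worktop. z points out of the bore along its axis, which leans 0.26 rad from vertical towards the foot's front (-x); y is the foot's y. Bore 100 mm deep and 17.6 mm wide
- lever (a joint): red locking lever, found locked (0 to 0.15); rad, 0 = locked stop, 1.3 = open stop, growing anticlockwise from above. Friction 0.06 N m: stays where left. Its axis is parallel to the bore at x 0, y 50 mm in the barrel's frame. Locked, its arm points to the barrel's +y (open: to the front) and its steel tongue lies 2 mm over the piston's flange, blocking the piston
- lever_peg (a point): the lever's upright red peg, 14 mm in diameter, parallel to the bore, 55 mm from the lever's axis, standing from 13 to 46 mm above the block's top face; this point is on the peg's axis, 36 mm above the top face
- piston: loose piston, 0.25 kg: steel rod 16 mm thick, 95 mm long, snug in the bore, with a 36 mm flange that lies on the block's top when home; let go, it slides home. Origin under the flange, z along the rod to the knob. Down the rod from the origin: yellow band 28 to 40 mm, red band 62 to 82 mm, so drawn out 40 mm the yellow band is clear, at 62 mm the red one shows
- knob (a point): middle of the piston's round black knob, 32 mm in diameter, on its axis 48 mm above the flange's underside; the knob runs from 34 to 62 mm above that
- sugar_bowl: round white sugar bowl with lid, 95 mm wide, 74 mm high, origin under its middle; to be left alone
- espresso_cup: white espresso cup, orange inside, 62 x 92 x 51 mm, origin under its middle; to be left alone
- tumbler: clear glass tumbler 80 mm wide, 91 mm high, origin under its middle; to be left alone
- teaspoon: teaspoon 130 x 26 x 11 mm lying flat, origin under its middle; to be left alone
- gas_lighter: black and silver gas lighter 231 mm long, 26 mm high, lying flat, origin under its middle; to be left alone

How it is judged:
By the outcome, as a careful person would: the job done as asked, in the order asked, and still so for the second after the job is handed in, while the arm keeps its last pose, push and grip.
It also fails if it takes over 48 s, if anything falls off the work surface, if the arm or the gripper's body presses on something with over 40 N, if the wrist force passes 120 N, or if a joint passes its speed limit or range.

## Robot

A 6-joint arm with a two-finger parallel gripper is mounted at the origin on a cart in front of the work surface, level with it; the furniture and walls round the work are solid. World frame = base frame: x ahead of the robot, y to its left, z up, the work surface at z = 0. Lengths are in m, angles in rad, forces in N, time in s.
With the tool pointing down it reaches from about 0.275 to 0.875 m from the base axis. Payload 12.5 kg.
Tool frame: the origin (TCP) lies at the very end of the fingers, on their centre line; the grasp point (between the pads) lies 19 mm behind it; z points along the fingers, y is the line along which they close (so a half turn about z gives the same grasp; the last joint's range is limited). The gripper opens to 85 mm and grips with 20 to 120 N. Pads are 22 mm wide; open, the fingers measure 114 mm over their backs; the gripper's body (76 mm by 85 mm) begins 54 mm behind the grasp point. The pads swing forward as they close: fully open they stand 13 mm farther back than shut.
Start: joints at [-0.085, 0.351, 1.652, -0, 1.139, -0.085], TCP at [0.55, 0, 0.231] pointing down, gripper open.
Joint ranges: [-2.75, 2.75], [-0.79, 2.1], [0.01, 2.65], [-1.57, 4.71], [0.07, 3.14], [-2.87, 2.87]. Speed limits (rad/s): [2.22, 2.22, 2.79, 3.14, 3.14, 3.14].

## Interface

Orientations are given as a 3x3 rotation matrix whose columns are the frame's x, y, z axes.
In Python, from bench import manip gives the robot as it stands. Calls block until the motion is done:
- manip.move_ptp(position, orientation): joint-space move of the TCP to a pose.
- manip.move_l(position, attitude=None, max_speed=0.15): straight line of the TCP; attitude=None keeps the orientation; max_speed is the mean speed in m/s.
- manip.move_j(angles): joint-space move.
- manip.set_gripper(opening, effort=None): opening from 0.0 (shut) to 1.0 (fully open); effort is the grip in N (None keeps the last); returns when the fingers have stopped.
- manip.dwell(seconds).
- manip.inverse_kinematics(position, orientation): joint angles nearest the present ones, or None.
- manip.grab_frame(name): name is "scene" or "side" or "wrist"; returns (picture, depth): 420x560x3 uint8, red, green, blue; 420x560 float32, m along the optical axis (not along the pixel's ray), 0 where there is no reading.
- manip.get_calibration(name): a dict with "camera_matrix" (3x3 intrinsics, pixels), "R" (3x3) and "t" (3): a world point X has camera coordinates R X + t. Camera axes: x right, y down, z forward; pixel columns grow to the right and rows downward; lengths in m; the calibration is good to about 2 mm. A picture is of the moment at which its call begins: read the wrist's pose just before it. get_calibration takes no time and is no camera call; for the wrist camera it gives the pose at the moment of the call.
A pose or a line that the arm cannot do raises manip.Unreachable and nothing moves.
- manip.sign_off(): hands the job in; it is judged then, once.
Trained networks look in the newest picture that a camera, given by its name, has taken for a name from the list of things; names that differ only in an ending like _2 or _b are one class to them, and where a whole thing is asked for, a point or a joint stands for the part that bears it (a point fixed in the world has none). Each returns a list of dicts, best first, with "confidence" (0 to 1); they miss things now and then, are a little off and sometimes report something else, mostly with a low value. They report only what shows in the picture. A call takes as long as a camera call.
- manip.look_for(camera, name): "at" ([x, y, z] in m, in world coordinates, good to about 4 mm: the middle of the surface that is visible of it).
Readings, each from a call of its own:
- manip.current_time(): time.
- manip.current_qpos(): joint angles.
- manip.current_joint_vel(): joint speeds.
- manip.current_joint_torque(): joint torques, N m.
- manip.current_ee_pos(): TCP position.
- manip.current_tcp_rot(): TCP orientation.
- manip.current_force(): force on the tool from outside, world axes, zero at the start.
- manip.current_ft_torque(): the same for the moment, N m.
- manip.current_grip_width(): opening from 0.0 (shut) to 1.0 (fully open).
- manip.current_grip_force(): force on a finger pad.
Only numpy, scipy, OpenCV 4.12 (cv2) and the standard library are available. Lean on these libraries where they do the work, as an engineer would, in place of code of your own. Each camera call takes 0.05 s, during which the arm holds its last target. There are 200 camera calls.

## Working session

There is one attempt and no reset: what is moved stays moved. The work goes in short steps, each a Python script; the robot and the scene stay as the last script left them, time stands still between calls to the robot, and variables do not carry over. Pictures are saved under pics/ and viewed, at most 10 in all, crops included, and the job is handed in when it is done.

```bash
mkdir -p pics; ls
python3 - <<'E'
from bench import manip
import cv2,numpy as np
ims=[]
for c in("scene","side"):
    p,d=manip.grab_frame(c); np.savez(f"{c}.npz",p=p,d=d,**manip.get_calibration(c))
    cv2.imwrite(f"pics/{c}0.png",p[:,:,::-1])
    for n in("doser","barrel","lever","lever_peg","piston","knob","sugar_bowl","espresso_cup","tumbler","gas_lighter","teaspoon"):
        r=manip.look_for(c,n)
        print(c,n,[(np.round(x["at"],3).tolist(),round(x["confidence"],2)) for x in r[:2]])
print(manip.current_time())
E
```

```text
bench.py
pics
scene doser [([0.522, 0.028, 0.05], 0.69)]
scene barrel [([0.521, 0.021, 0.114], 0.86), ([0.521, -0.015, 0.165], 0.24)]
scene lever [([0.532, 0.043, 0.138], 0.73)]
scene lever_peg [([0.529, 0.043, 0.138], 0.64)]
scene piston [([0.519, -0.016, 0.166], 0.46)]
scene knob [([0.521, -0.014, 0.164], 0.66)]
scene sugar_bowl [([0.421, 0.292, 0.05], 0.94)]
scene espresso_cup [([0.519, -0.014, 0.168], 0.19)]
scene tumbler []
scene gas_lighter [([0.557, 0.351, 0.013], 0.63), ([0.532, 0.043, 0.138], 0.5)]
scene teaspoon []
side doser [([0.551, -0.05, 0.051], 0.57)]
side barrel [([0.552, -0.05, 0.101], 0.61)]
side lever [([0.536, 0.063, 0.135], 0.65)]
side lever_peg [([0.531, 0.065, 0.138], 0.45)]
side piston [([0.527, -0.034, 0.168], 0.59)]
side knob [([0.526, -0.026, 0.169], 0.69)]
side sugar_bowl [([0.436, 0.262, 0.05], 0.76)]
side espresso_cup [([0.449, -0.268, 0.034], 0.74)]
side tumbler [([0.712, -0.198, 0.052], 0.88)]
side gas_lighter [([0.551, -0.048, 0.051], 0.57)]
side teaspoon [([0.626, -0.242, 0.005], 0.61), ([0.534, 0.062, 0.137], 0.39)]
1.2
```

View pics/scene0.png

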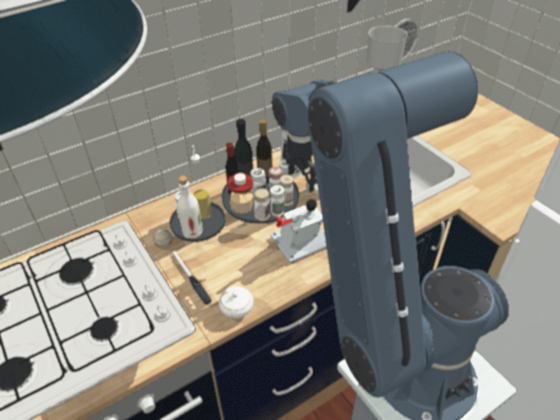

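View pics/side0.png

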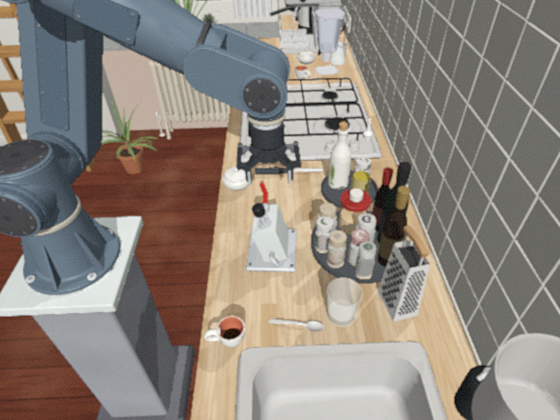

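Run:
```python
from bench import manip
import cv2,numpy as np
R0=manip.current_tcp_rot(); print(np.round(R0,3))
c,s=np.cos(.26),np.sin(.26)
Ry=np.array([[c,0,-s],[0,1,0],[s,0,c]])  # world z -> (-s,0,c)
manip.move_ptp([0.47,-0.01,0.34],Ry@R0)
k=manip.get_calibration("wrist")
p,d=manip.grab_frame("wrist"); np.savez("wrist.npz",p=p,d=d,**k)
cv2.imwrite("pics/wrist0.png",p[:,:,::-1])
for n in("barrel","lever","lever_peg","piston","knob"):
    r=manip.look_for("wrist",n)
    print(n,[(np.round(x["at"],3).tolist(),round(x["confidence"],2)) for x in r[:2]])
print(k,manip.current_time(),manip.current_qpos())
```

```text
[[ 0.  1.  0.]
 [ 1. -0.  0.]
 [ 0.  0. -1.]]
barrel [([0.529, 0.019, 0.128], 0.7)]
lever [([0.533, 0.04, 0.138], 0.73)]
lever_peg [([0.533, 0.04, 0.136], 0.96)]
piston [([0.517, -0.017, 0.181], 0.66)]
knob [([0.517, -0.013, 0.186], 0.75)]
{'camera_matrix': array([[314.87090773,   0.        , 279.25172132],
       [  0.        , 314.87090773, 206.65209249],
       [  0.        ,   0.        ,   1.        ]]), 'R': array([[ 0.96620286, -0.00192223,  0.25777577],
       [-0.08671735, -0.94411783,  0.31799627],
       [ 0.24275944, -0.32960254, -0.91237603]]), 't': array([-0.54120737, -0.04386484,  0.3550942 ])} 2.1083 [-0.14056583 -0.02638685  1.85420956  0.04135902  1.0587064  -0.15633093]
```

View pics/wrist0.png

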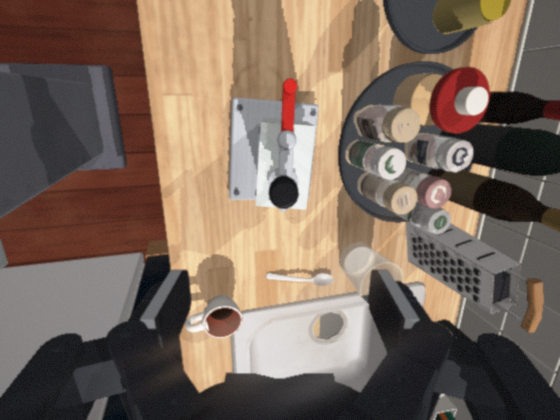

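```bash
cat > h.py <<'E'
import numpy as np
def rot(yaw):
    c,s=np.cos(.26),np.sin(.26); a,b=np.cos(yaw),np.sin(yaw)
    return np.array([[a,-b,0],[b,a,0],[0,0,1]])@np.array([[c,0,-s],[0,1,0],[s,0,c]])
def cloud(k):
    d=k["d"];v,u=np.indices(d.shape);K=k["camera_matrix"]
    c=np.stack([(u-K[0,2])/K[0,0]*d,(v-K[1,2])/K[1,1]*d,d],-1)
    X=(c-k["t"])@k["R"]; X[d==0]=np.nan; return X
E
cat > fit.py <<'E'
import numpy as np,cv2,sys
from h import *
k=np.load(sys.argv[1]);X=cloud(k).reshape(-1,3);rgb=k["p"].reshape(-1,3).astype(int)
yaw=float(sys.argv[2]);o=np.array([.52,-.015,.125])
near=np.linalg.norm(X[:,:2]-[.53,.02],axis=1)<.13
X=X[near];rgb=rgb[near]
for it in range(6):
    R=rot(yaw); L=(X-o)@R
    m=(abs(L[:,2])<.005)&(abs(L[:,0])<.05)&(L[:,1]>-.06)&(L[:,1]<.1)&(np.ptp(rgb,axis=1)<40)
    P=L[m]
    # robust extents: edges in x per y-slice, and in y per x-slice
    ys=np.arange(-.025,.06,.006);e=[]
    for y in ys:
        q=P[abs(P[:,1]-o[1]*0-y)<.003,0]
        if len(q)>5: e.append((y,np.percentile(q,2),np.percentile(q,98)))
    e=np.array(e);f1=np.polyfit(e[:,0],e[:,1],1);f2=np.polyfit(e[:,0],e[:,2],1)
    ylo,yhi=np.percentile(P[:,1],[1,99]);xl,xh=np.polyval(f1,.017),np.polyval(f2,.017)
    nrm=np.linalg.lstsq(np.c_[P[:,:2],np.ones(len(P))],P[:,2],rcond=None)[0]
    print(it,round(yaw,3),o.round(4),len(P),"x",xl.round(4),xh.round(4),"y",ylo.round(4),yhi.round(4),"slopes",f1[0].round(3),f2[0].round(3),"plane",nrm.round(4))
    o=o+R@[(xl+xh)/2,(ylo+yhi)/2-.017,0]; o[2]=.125
    yaw-=(f1[0]+f2[0])/2
R=rot(yaw);L=(X-o)@R
for n,m in(("knob",(L[:,2]>.052)&(L[:,2]<.066)&(np.hypot(L[:,0],L[:,1])<.03)),("pegtop",(L[:,2]>.04)&(L[:,2]<.05)&(L[:,1]>.05)&(rgb[:,0]>rgb[:,1]+60)),("red",(rgb[:,0]>rgb[:,1]+80)&(L[:,2]>0)&(L[:,2]<.06))):
    q=L[m];print(n,len(q),q.mean(0).round(4),q.min(0).round(4),q.max(0).round(4))
E
python3 fit.py wrist.npz 0; python3 fit.py side.npz 0 | tail -4
```

```text
0 0.0 [ 0.52  -0.015  0.125] 2427 x -0.0175 0.0429 y -0.0383 0.0605 slopes 0.088 0.067 plane [-0.0018 -0.0201 -0.0031]
1 -0.077 [ 0.5323 -0.0209  0.125 ] 2798 x -0.0311 0.0293 y -0.0318 0.0665 slopes 0.008 0.003 plane [-0.001  -0.0053 -0.    ]
2 -0.083 [ 0.5314 -0.0204  0.125 ] 2811 x -0.0303 0.03 y -0.0322 0.0661 slopes 0.003 -0.002 plane [-0.0008 -0.0044 -0.0002]
3 -0.083 [ 0.5313 -0.0204  0.125 ] 2814 x -0.0302 0.0302 y -0.0322 0.0661 slopes 0.003 -0.002 plane [-0.0008 -0.0044 -0.0003]
4 -0.084 [ 0.5313 -0.0205  0.125 ] 2814 x -0.0302 0.0302 y -0.0321 0.0661 slopes 0.002 -0.003 plane [-0.0008 -0.0042 -0.0003]
5 -0.083 [ 0.5312 -0.0205  0.125 ] 2814 x -0.0302 0.0302 y -0.0321 0.0661 slopes 0.003 -0.002 plane [-0.0008 -0.0043 -0.0003]
knob 736 [-0.0002  0.0014  0.0602] [-0.0153 -0.0155  0.0521] [0.0152 0.0155 0.0634]
pegtop 174 [-0.0026  0.1047  0.045 ] [-0.0092  0.0983  0.0404] [0.0044 0.1113 0.047 ]
red 623 [-0.0018  0.0872  0.0214] [-0.0092  0.0606  0.0098] [0.0054 0.1112 0.047 ]
5 -0.478 [ 0.5355 -0.0264  0.125 ] 372 x -0.0217 0.0218 y -0.0352 0.0687 slopes 0.278 -0.265 plane [-0.0263  0.0629  0.0003]
knob 105 [ 0.0004 -0.0057  0.0596] [-0.0154 -0.0172  0.052 ] [0.0131 0.0131 0.0641]
pegtop 13 [-0.0424  0.0908  0.0449] [-0.0474  0.0876  0.0409] [-0.0387  0.0959  0.05  ]
red 84 [-0.0401  0.0859  0.0337] [-0.0497  0.0621  0.0182] [-0.0262  0.0999  0.0575]
```

```bash
cat >> h.py <<'E'
O=np.array([.5312,-.0205,.125]);B=rot(-.083)
def att(th):
    y=np.array([np.cos(th),np.sin(th),0]);z=np.array([0,0,-1.])
    return B@np.c_[np.cross(y,z),y,z]
def pt(x,y,z): return O+B@[x,y,z]
def peg(th,z): return pt(-.055*np.sin(th),.050+.055*np.cos(th),z)
E
python3 - <<'E'
from bench import manip
import numpy as np
from h import *
for th in(.045,.7,1.33): print(manip.inverse_kinematics(peg(th,.02),att(th)))
manip.set_gripper(0.55,20)
manip.move_ptp(peg(.045,.10),att(.045))
manip.move_l(peg(.045,.02),att(.045),.1)
f0=manip.current_force();print(f0.round(1) if hasattr(f0,'round') else f0)
manip.set_gripper(0.0,20)
print(manip.current_grip_width(),manip.current_grip_force(),np.round(B.T@manip.current_force(),1),manip.current_time())
E
```

```text
[ 0.09368831  0.34828432  1.93518603 -0.07970783  0.60347928  0.19154014]
[ 0.07748827  0.30872544  2.02426857 -0.07827356  0.55316384 -0.47818022]
[ 0.01515668  0.27971261  2.08405728 -0.05076324  0.51957437 -1.19104889]
[-1.2 -0.2 -0.5]
0.1546428230395358 21.40981241595 [-0.1 -0.   5.7] 4.6
```

Run:
```python
from bench import manip
import numpy as np
from h import *
for th in list(np.arange(.145,1.25,.1))+[1.26,1.28,1.3,1.315,1.33,1.345]:
    manip.move_l(peg(th,.02),att(th),.06)
    f=B.T@np.array(manip.current_force()); L=B.T@(np.array(manip.current_ee_pos())-O)
    ft=f@[np.cos(th),np.sin(th),0]
    print(round(th,3),f.round(1),"tang",ft.round(1),"th_act",np.arctan2(-L[0],L[1]-.05).round(3),round(manip.current_grip_width(),3))
    if np.linalg.norm(f)>30: break
    if th>1.27 and ft>14: break
print(manip.current_time())
```

```text
0.145 [-1.3 -0.6  5.4] tang -1.3 th_act 0.142 0.152
0.245 [-0.7  0.2  5.5] tang -0.6 th_act 0.242 0.152
0.345 [-1.1  0.7  6.5] tang -0.8 th_act 0.342 0.155
0.445 [-0.7 -0.8  6.9] tang -1.0 th_act 0.442 0.149
0.545 [-0.5 -0.2  7.1] tang -0.5 th_act 0.542 0.157
0.645 [-1.2  0.4  7.1] tang -0.7 th_act 0.642 0.155
0.745 [-1.4  0.3  7. ] tang -0.8 th_act 0.743 0.154
0.845 [-0.7  0.2  7.7] tang -0.3 th_act 0.843 0.158
0.945 [-0.8  0.2  7.3] tang -0.3 th_act 0.943 0.154
1.045 [-1.6 -0.3  6.9] tang -1.0 th_act 1.044 0.155
1.145 [-0.4  1.4  7.6] tang 1.1 th_act 1.145 0.155
1.245 [-0.5 -0.2  7.4] tang -0.4 th_act 1.246 0.156
1.26 [ 0.  -0.3  7.3] tang -0.3 th_act 1.257 0.154
1.28 [0.5 1.1 8. ] tang 1.2 th_act 1.277 0.158
1.3 [-0.6  1.3  7.3] tang 1.1 th_act 1.296 0.151
1.315 [0.1 8.9 6.2] tang 8.7 th_act 1.3 0.154
1.33 [ 0.5 15.8  4. ] tang 15.5 th_act 1.304 0.151
8.85
```

```bash
python3 - <<'E'
from bench import manip
import numpy as np,cv2
from h import *
manip.set_gripper(0.5)
manip.move_l(peg(1.33,.11),att(1.33),.12)
manip.set_gripper(0.9)
manip.move_ptp(pt(0,0,.20),att(0))
k=manip.get_calibration("wrist");p,d=manip.grab_frame("wrist");np.savez("wrist2.npz",p=p,d=d,**k)
cv2.imwrite("pics/wrist2.png",p[:,:,::-1]);print(manip.current_time(),np.round(manip.current_force(),1))
E
python3 fit.py wrist2.npz -.083 | tail -4
python3 - <<'E'
import numpy as np
from h import *
k=np.load("wrist2.npz");L=((cloud(k)-O)@B).reshape(-1,3);c=k["p"].reshape(-1,3).astype(int)
for n,m in(("peg",(c[:,0]>c[:,1]+60)&(L[:,2]>.041)&(L[:,2]<.05)&(np.hypot(L[:,0],L[:,1]-.05)<.075)),("knob",(L[:,2]>.053)&(L[:,2]<.07)&(np.hypot(L[:,0],L[:,1])<.025))):
    q=L[m];print(n,len(q),q.mean(0).round(4),((q.min(0)+q.max(0))/2).round(4))
    if n=="peg":print(np.arctan2(-q[:,0].mean(),q[:,1].mean()-.05))
E
```

```text
11.6833 [ 0.3 -0.   0.2]
5 -0.13 [ 0.5317 -0.0202  0.125 ] 3129 x -0.0277 0.0231 y -0.0324 0.0665 slopes 0.155 -0.286 plane [ 0.0007  0.0076 -0.0001]
knob 858 [0.0018 0.0015 0.0597] [-0.0137 -0.0152  0.0521] [0.0175 0.0153 0.0628]
pegtop 186 [-0.0494  0.0654  0.0443] [-0.0561  0.0591  0.0401] [-0.0432  0.0716  0.0465]
red 697 [-0.0343  0.0609  0.0214] [-0.0561  0.0484  0.0093] [-0.0067  0.0719  0.0465]
peg 184 [-0.0524  0.0648  0.0451] [-0.0525  0.0647  0.0442]
1.2955448205295135
knob 853 [0.     0.0017 0.0602] [0.0002 0.0003 0.0581]
```

View pics/wrist2.png

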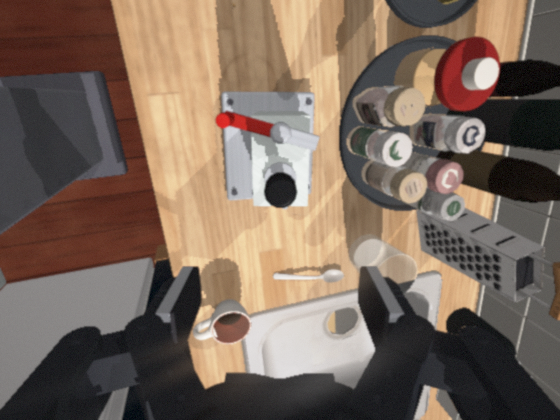

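Run:
```python
from bench import manip
import numpy as np
from h import *
F=lambda:(B.T@np.array(manip.current_force())).round(1)
manip.set_gripper(0.8)
manip.move_l(pt(0,0,.10),att(0),.12)
manip.move_l(pt(0,0,.029),att(0),.08)
print(F()); manip.set_gripper(0.0,60)
print("grip",manip.current_grip_width(),manip.current_grip_force(),F(),manip.current_time())
for h in(.003,.008,.016):
    manip.move_l(pt(0,0,.029+h),att(0),.03)
    L=B.T@(np.array(manip.current_ee_pos())-O)
    print(h,F(),(B.T@np.array(manip.current_ft_torque())).round(2),L.round(4),round(manip.current_grip_width(),3))
    if np.linalg.norm(F())>30: break
print(manip.current_time())
```

```text
[-1.1 -0.3  0.2]
grip 0.3493111898656455 58.78254238748923 [-1.2  0.3  6.7] 14.3917
0.003 [-1.4 -0.1 -2.6] [ 0.05  0.18 -0.01] [-0.0003 -0.      0.032 ] 0.351
0.008 [-1.8  0.5 -3.2] [-0.02  0.29  0.03] [-0.0001 -0.      0.0371] 0.348
0.016 [-1.1  0.1 -3.7] [-0.    0.34 -0.03] [ 0.     -0.      0.0452] 0.35
15.375
```

Run:
```python
from bench import manip
import numpy as np,cv2
from h import *
F=lambda:(B.T@np.array(manip.current_force())).round(1)
for h in(.025,.034,.043,.050):
    manip.move_l(pt(0,0,.029+h),att(0),.03)
    print(h,F(),(B.T@np.array(manip.current_ft_torque())).round(2),round(manip.current_grip_width(),3))
    if np.linalg.norm(F())>30: break
manip.dwell(.5)
print(F(),(B.T@(np.array(manip.current_ee_pos())-O)).round(4),manip.current_time())
out=[]
for c in("side","wrist"):
    k=manip.get_calibration(c);p,d=manip.grab_frame(c);np.savez(c+"3.npz",p=p,d=d,**k)
    q=k["camera_matrix"]@(k["R"]@pt(0,0,.04)+k["t"]);u,v=(q[:2]/q[2]).astype(int);print(c,u,v)
    s=p[max(v-45,0):v+45,max(u-50,0):u+50,::-1];out.append(cv2.resize(s,(400,400),interpolation=cv2.INTER_CUBIC))
cv2.imwrite("pics/out.png",np.hstack(out))
# piston top / flange heights from side cloud
for c in("side3","wrist3"):
    k=np.load(c+".npz");L=((cloud(k)-O)@B).reshape(-1,3);r=k["p"].reshape(-1,3).astype(int)
    m=(np.hypot(L[:,0],L[:,1])<.012)&(L[:,2]>.003)&(L[:,2]<.12)
    y=m&(r[:,0]>r[:,2]+70)&(r[:,1]>r[:,2]+50);print(c,m.sum(),y.sum(),np.percentile(L[y,2],[0,10,50,90,100]).round(4) if y.any() else 0)
```

```text
0.025 [-1.  -0.8 -3.9] [-0.03  0.28  0.04] 0.353
0.034 [-1.5  0.7 -3.1] [-0.05  0.29  0.03] 0.352
0.043 [-0.8 -0.1 -4.4] [-0.04  0.28 -0.01] 0.349
0.05 [-1.   0.7 -3.8] [0.02 0.26 0.  ] 0.349
[-1.1  0.  -3.4] [-0.    -0.     0.079] 17.6083
side 258 211
wrist 280 238
side3 180 19 [0.0112 0.0116 0.0153 0.021  0.0218]
wrist3 3074 111 [0.01   0.0114 0.0158 0.0207 0.0216]
```

View pics/out.png

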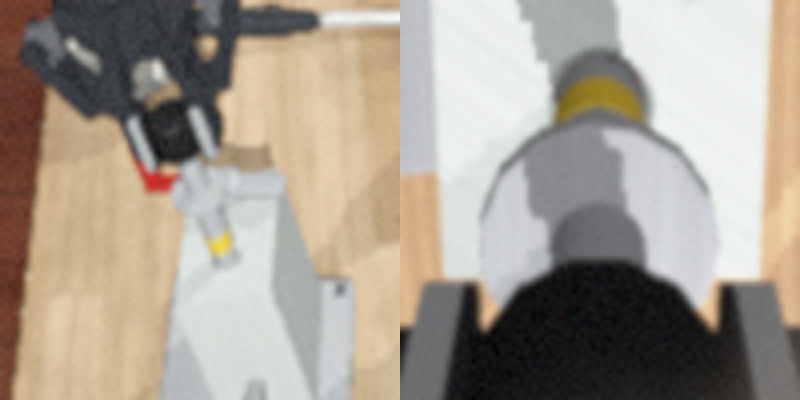

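The yellow band stands 10–22 mm above the mouth with bare rod below it. No red shows on the rod, and the lever is still open. I'm handing in.

```bash
python3 -c "
from bench import manip
print(manip.sign_off())"
```

```text
the job is handed in; nothing more can be done
None
```

The lever is at its open stop, and the piston is drawn out 50 mm and held still in the gripper, with the yellow band clear, the red band still inside the bore, and the job handed in at about 18 s.

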